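# Load the dead-weight tester

## Robot

A 7-joint arm with a two-finger parallel gripper is mounted at the origin on the work surface. World frame = base frame: x ahead of the robot, y to its left, z up, the work surface at z = 0. Lengths are in m, angles in rad, forces in N, time in s.
With the tool pointing down it reaches from about 0.4 to 0.85 m from the base axis. Payload 10.4 kg.
Tool frame: the origin (TCP) lies on the mounting face of the last link; the fingertips stand 173 mm ahead of it and the grasp point (between the pads) lies 155 mm ahead of it (manip.tip_extent is the distance from the TCP to the fingertips, in m); z points along the fingers, y is the line along which they close (so a half turn about z gives the same grasp; the last joint's range is limited). The gripper opens to 85 mm and grips with 20 to 120 N. Pads are 22 mm wide; open, the fingers measure 114 mm over their backs; the gripper's body (76 mm by 85 mm) begins 54 mm behind the grasp point. The pads swing forward as they close: fully open they stand 13 mm farther back than shut.
Start: joints at [-1.143, 0.332, -0.065, 1.46, 0.022, 1.35, -0.088], TCP at [0.272, 0.563, 0.405] pointing down, gripper open.
Joint ranges: [-2.6, 2.6], [-0.5, 2.12], [-1.47, 1.34], [0.16, 2.42], [-1.27, 4.41], [0.06, 2.06], [-2.6, 2.6]. Speed limits (rad/s): [2.22, 2.22, 2.79, 2.79, 3.14, 3.14, 3.14].

## Interface

Orientations are given as a unit quaternion [x, y, z, w].
In Python, from workcell import manip gives the robot as it stands.
- The arm moves only by the tool move_arm, never from a script. Its argument "plan" is one flat list of numbers, 7 for each row, row after row: the turn, a rotation vector about the tool's x, y, z in rad, then the shift along the tool's x, y, z in m, then the finger opening in m, from 0 to 0.0854. In form: [ax, ay, az, dx, dy, dz, gripper, ax, ay, az, dx, dy, dz, gripper, ...]. A call has 1 to 12 rows; each row is the pose to reach, as a shift and turn from the pose commanded when the call began, along the tool's axes at that moment; what a row does not reach only later rows make up. A row lasts 1/8 s, in which the tool goes at most 62.5 mm and 10.7 degrees, less where a joint would pass 70% of its speed; a pose out of reach is approached as far as the arm can. A call with a gripper value outside its range is refused whole. The fingers move at their own pace and stop on an object; "squeeze" is the grip in N (left out, the last holds). Time passes only in rows, so rows that repeat a pose let the fingers close. It gives the time, the measured TCP pose, the force, the opening and the grip force at its end, in the units of the state.
- manip.get_obs(): the state, without advancing time (a new reading comes with each control period).
- manip.camera(name): name is "side" or "top" or "wrist"; returns a dict with "color" (480x640x3 uint8, red, green, blue), "fx", "fy", "cx", "cy" (pixels), "dist" ([k1, k2, p1, p2, k3] as OpenCV has them; the pictures are not rectified), "cam_to_world" (4x4, takes a point from camera to world coordinates); the wrist camera has in their place "mount" (4x4, takes a point from camera to tool coordinates, whose origin is the TCP and whose axes are the flange's). Camera axes: x right, y down, z forward; pixel columns grow to the right and rows downward; lengths in m; the calibration is good to about 2 mm. A picture is of the moment at which its call begins: read the wrist's pose just before it. There is no depth.
- manip.hand_in(): hands the job in; it is judged then, once.
Trained networks look in a picture, given as the dict that the camera call returned (one of the last four; its "shot" number tells which), for a name from the list of things; names that differ only in an ending like _2 or _b are one class to them, and where a whole thing is asked for, a point or a joint stands for the part that bears it (a point fixed in the world has none). Each returns a list of dicts, best first, with "conf" (0 to 1); they miss things now and then, are a little off and sometimes report something else, mostly with a low value. They report only what shows in the picture. A call takes as long as a camera call. They do not tell look-alikes from the thing itself.
- manip.look_for(picture, label): "position" ([x, y, z] in m, in the coordinates of the camera as it stood for that picture, good to about 4 mm: the middle of the surface that is visible of it).
- manip.silhouettes(picture, label): "pixels" (480x640 bool, what is visible of it).
- manip.tip_of(picture, label): "position" ([x, y, z] in m, in the coordinates of the camera as it stood for that picture, good to about 4 mm: a listed point, or the origin of a listed thing).
The state is a dict: "clock": time; "joint_pos": joint angles; "joint_velocities": joint speeds; "tau": joint torques, N m; "position": TCP position; "ee_rot": TCP orientation; "ft_force": force on the tool from outside, world axes, zero at the start; "torque": the same for the moment, N m; "grip_width": opening from 0.0 (shut) to 1.0 (fully open); "grasp_force": force on a finger pad.
Only numpy, scipy, OpenCV 4.12 (cv2) and the standard library are available. Lean on these libraries where they do the work, as an engineer would, in place of code of your own. Each camera call takes 0.05 s, during which the arm holds its last target. There are 200 camera calls.

## Task

Set up the dead-weight tester: lift the grey lockout guard off the lever and hang it over the rail behind, one cheek on each side of the bar, and lower every drilled weight lying on the bench over the upright rod until it is fully down, keeping it square and never letting it drop down the rod, the widest at the bottom and each next one narrower. Only when the guard hangs and all the weights are on and let go, push the lever fully over, away from the robot. Leave the other things on the bench alone.

Things in the scene. Friction and masses are not known exactly. Their poses are not given: they have to be found in the camera images.
- rod_seat (a point): Top of the 68 mm round dark carrier seat on the tester's deck, on the axis of the upright rod; 72 mm above the bench. Its axes are the tester's: x points away from the robot, z up. The tester is a fixed brushed-steel box 170 (x) x 280 (y) x 60 mm high, its centre 70 mm from this point along -y; the lever stands 155 mm from this point along -y. A small round gauge stands on the tester near (60, -90) mm from this point, its top 84 mm above the deck.
- rod_tip (a point): Top of the fixed upright aluminium rod, 140 mm above rod_seat. The rod is 20 mm in diameter; its last 12 mm taper to 8 mm.
- rail_mid (a point): Middle of the axis of the horizontal steel rail behind the tester, 165 mm above the bench. The bar is 16 mm in diameter and runs along this point's y; 180 mm between its two end posts. Fixed.
- lever_tip (a point): Centre of the 24 mm black ball on the end of the lever, 60 mm from the hinge axis.
- lever_hinge (a point): The lever's hinge axis, 20 mm above the tester's deck; at lever value 0.5 the lever stands upright. The base block is 60 x 36 x 22 mm.
- lever (a joint): Angle of the lever: 0 leaning towards the robot (0.5 rad from upright), 1.0 thrown fully over, leaning away from the robot. Stays where it is left; light to push (about 2 N at the ball).
- guard_mid (a point): Centre (50 mm above its feet) of the lockout guard, a loose grey plastic inverted U (200 g) that at first straddles the lever, standing on the deck. Two upright cheeks 80 mm long (along its x), 95 mm high and 6 mm thick, 42 mm apart (across its y); a flat bridge 6 mm thick joins their tops, its underside 45 mm above this point; on the bridge stands a grip fin 50 mm long (x) and 14 mm thick (y), rising from 51 to 85 mm above this point.
- disc_a_mid (a point): Loose aluminium weight, largest of four sizes: flange 106 mm across, 12 mm thick, 42 mm boss on top (30 mm high in all, so they stack 30 mm apart), 23 mm bore. Point on the bore axis, 15 mm above the underside; z up. A thin ear along +x carries an upright grip fin 14 mm thick (y), 26 mm long (centre x = 72 mm), 8 to 33 mm above the underside, free air beside and under it. None if absent.
- disc_b_mid (a point): Loose aluminium weight, second largest of four sizes: flange 92 mm across, 12 mm thick, 42 mm boss on top (30 mm high in all, so they stack 30 mm apart), 23 mm bore. Point on the bore axis, 15 mm above the underside; z up. A thin ear along +x carries an upright grip fin 14 mm thick (y), 26 mm long (centre x = 72 mm), 8 to 33 mm above the underside, free air beside and under it. None if absent.
- disc_c_mid (a point): Loose aluminium weight, third largest of four sizes: flange 78 mm across, 12 mm thick, 42 mm boss on top (30 mm high in all, so they stack 30 mm apart), 23 mm bore. Point on the bore axis, 15 mm above the underside; z up. A thin ear along +x carries an upright grip fin 14 mm thick (y), 26 mm long (centre x = 72 mm), 8 to 33 mm above the underside, free air beside and under it. None if absent.
- disc_d_mid (a point): Loose aluminium weight, smallest of four sizes: flange 64 mm across, 12 mm thick, 42 mm boss on top (30 mm high in all, so they stack 30 mm apart), 23 mm bore. Point on the bore axis, 15 mm above the underside; z up. A thin ear along +x carries an upright grip fin 14 mm thick (y), 26 mm long (centre x = 72 mm), 8 to 33 mm above the underside, free air beside and under it. None if absent.
- wrench: Bystander: steel open-ended wrench, 180 mm, lying on the bench; origin under its middle.
- adapter: Bystander: brass adapter, 40 mm across and 55 mm high, standing; origin under its centre.
- spare_gauge: Bystander: spare gauge lying on its back, 80 mm across, 34 mm high; origin under its centre.
- oil: Bystander: oil bottle, 60 mm across, 150 mm high; origin under its centre.
- cup: Bystander: dark steel cup, 68 mm across, 70 mm high; origin under its centre.
- driver: Bystander: screwdriver, 190 mm, lying; origin under its middle.
Things that resemble listed ones, but are neither listed nor needed, are in the scene too. Leave any turquoise look-alike of the part that bears guard_mid alone. Leave any purple look-alike of the part that bears disc_b_mid alone.

How it is judged:
By the outcome, as a careful person would: the job done as asked, in the order asked, and still so for the second after the job is handed in, with the robot touching nothing.
Of disc_a, disc_b, disc_c, disc_d only 3 to 4 are there at a start; the rules pass over those that are not, and their reading is None.
At some moment in a run one of disc_a, disc_b, disc_c, disc_d may be knocked a few centimetres aside while the robot is not near it.
It also fails if it takes over 210 s, if anything falls off the work surface, if the arm or the gripper's body presses on something with over 40 N, if the wrist force passes 120 N, or if a joint passes its speed limit or range.

## Working session

There is one attempt and no reset: what is moved stays moved. The work goes in short steps, Python scripts to look and compute and a tool call to move; the robot and the scene stay as the last step left them, time stands still between calls to the robot, and variables do not carry over. Pictures are saved under pics/ and viewed, at most 14 in all, crops included, and the job is handed in when it is done.

Besides the shell and the picture viewer there is one more tool, called after ">>>" by a JSON object that holds its "fn" and its "kwargs". move_arm: Moves the arm, as the interface text tells. Its arguments: {"type":"object","properties":{"plan":{"type":"array","items":{"type":"number"}},"squeeze":{"type":"number"}},"required":["plan"]}

```bash
mkdir -p pics; cat > h.py <<'E'
import numpy as np, cv2, json
from scipy.spatial.transform import Rotation as R
from workcell import manip
def T(o=None):
    o=o or manip.get_obs(); M=np.eye(4); M[:3,:3]=R.from_quat(o["ee_rot"]).as_matrix(); M[:3,3]=o["position"]; return M
def shot(name):
    M=T(); p=manip.camera(name)
    p["M"]=np.array(p["cam_to_world"]) if "cam_to_world" in p else M@np.array(p["mount"])
    return p
def K(p): return np.array([[p["fx"],0,p["cx"]],[0,p["fy"],p["cy"]],[0,0,1.]])
def save(p,n): cv2.imwrite("pics/"+n,cv2.cvtColor(p["color"],cv2.COLOR_RGB2BGR))
def w(p,x): return p["M"][:3,:3]@np.array(x)+p["M"][:3,3]
def clean(p): return {k:v for k,v in p.items() if k!="M"}
def find(p,lab,f="tip_of"):
    return [(round(d["conf"],2),w(p,d["position"]).round(4)) for d in getattr(manip,f)(clean(p),lab)]
def proj(p,X):
    Mi=np.linalg.inv(p["M"]); q=(Mi[:3,:3]@np.atleast_2d(X).T).T+Mi[:3,3]
    return cv2.projectPoints(q,np.zeros(3),np.zeros(3),K(p),np.array(p["dist"],float))[0][:,0]
def ray(p,uv):
    u=cv2.undistortPoints(np.array(uv,float).reshape(-1,1,2),K(p),np.array(p["dist"],float))[:,0]
    d=np.c_[u,np.ones(len(u))]@p["M"][:3,:3].T
    return p["M"][:3,3],d
def onz(p,uv,z):
    o,d=ray(p,uv); return o+d*((z-o[2])/d[:,2])[:,None]
E
python3 - <<'E'
from h import *
t,s,wr=shot("top"),shot("side"),shot("wrist")
save(t,"top0.png");save(s,"side0.png");save(wr,"wr0.png")
print(manip.get_obs())
print(t["M"].round(3),s["M"].round(3),t["fx"],s["fx"],np.array(wr["mount"]).round(3))
for l in "rod_seat rod_tip rail_mid lever_tip lever_hinge guard_mid disc_a_mid disc_b_mid disc_c_mid disc_d_mid".split():
    print(l,"T",[(c,x.tolist()) for c,x in find(t,l)],"S",[(c,x.tolist()) for c,x in find(s,l)])
E
```

```text
{'clock': 0.15, 'joint_pos': array([-1.14258062,  0.33273282, -0.06467968,  1.46074885,  0.02161503,
        1.34989093, -0.08844595]), 'joint_velocities': array([-0.00121355, -0.00056355,  0.00091461, -0.00379335,  0.00193737,
       -0.00095729,  0.00076901]), 'tau': array([ 7.68949467e-04, -6.25824451e+01,  4.93483816e-02, -3.91850317e+01,
        1.63630937e-02,  7.39284646e-03, -3.57194006e-05]), 'position': array([0.27227629, 0.56247071, 0.40409451]), 'ee_rot': array([ 2.23477043e-01,  9.74709042e-01, -5.34969762e-04, -8.80717945e-05]), 'ft_force': array([-0.22569818, -0.25572232, -0.63770888]), 'torque': array([-0.00488719, -0.05192038,  0.01670821]), 'grasp_force': 0.0, 'grip_width': 1.0013240821616374}
[[-0.009 -0.993  0.115  0.403]
 [-1.     0.008 -0.012 -0.011]
 [ 0.011 -0.115 -0.993  1.739]
 [ 0.     0.     0.     1.   ]] [[ 0.856 -0.271  0.441  0.088]
 [-0.517 -0.419  0.746 -0.871]
 [-0.017 -0.867 -0.499  0.716]
 [ 0.     0.     0.     1.   ]] 589.0212727292635 524.5997453458535 [[ 0.    -0.949 -0.314  0.081]
 [ 1.     0.     0.001  0.001]
 [-0.001 -0.314  0.949  0.03 ]

[... 352 characters left out ...]
[(0.91, [0.6734, -0.1269, 0.1674])]
lever_tip T [(0.72, [0.6276, 0.2915, 0.0167])] S [(0.58, [0.5299, -0.2638, 0.1399])]
lever_hinge T [] S []
guard_mid T [(0.67, [0.834, -0.1371, 0.0489]), (0.66, [0.5566, -0.2709, 0.1057]), (0.54, [0.7566, 0.2138, 0.0])] S [(0.64, [0.5477, -0.2654, 0.1107]), (0.61, [0.829, -0.1324, 0.0514])]
disc_a_mid T [(0.56, [0.6274, 0.2898, 0.0149])] S [(0.66, [0.6291, 0.2928, 0.0194])]
disc_b_mid T [(0.73, [0.5885, 0.0817, 0.0156]), (0.59, [0.4517, 0.177, 0.0115])] S [(0.84, [0.5766, 0.0841, 0.0154]), (0.6, [0.4512, 0.1725, 0.0172])]
disc_c_mid T [(0.78, [0.4295, 0.3535, 0.0134])] S [(0.81, [0.4203, 0.3536, 0.016])]
disc_d_mid T [] S [(0.43, [0.5472, -0.268, 0.1124])]
```

View pics/top0.png

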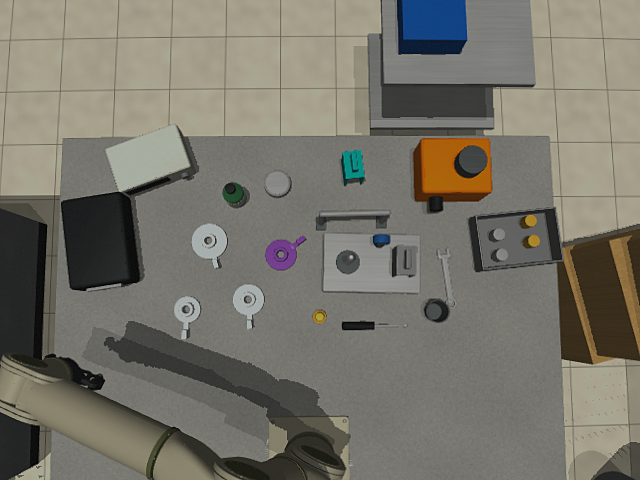

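View pics/side0.png

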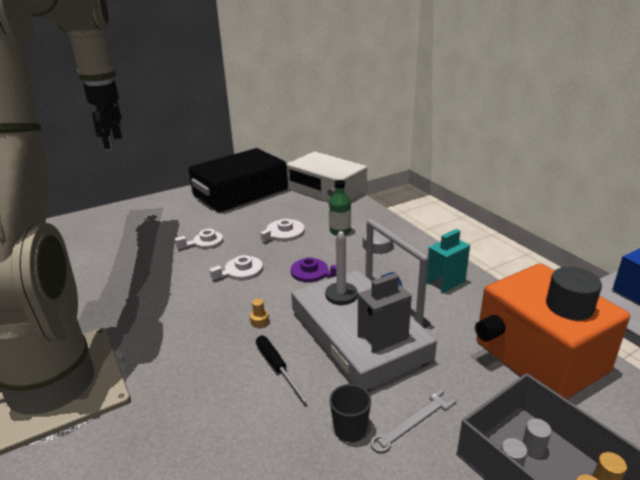

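Top view: disc_a at (209,240) is ~36 px across, disc_b at (248,299) ~32 px and disc_c at (187,309) ~27 px. The purple decoy is at (282,255), the rod at (347,260), the grey guard at (403,261), the turquoise decoy at (353,166) and the rail from (318,220) to (390,214). Side view: grey guard at (384,312), turquoise at (448,262). There is no sign of disc_d.

The grey guard that straddles the lever on the deck is the one meant, not the turquoise one on the bench. I'll move the wrist camera over it.

```bash
cat >> h.py <<'E'
def rel(pos,yaw):
    "tool pointing down, tool x at yaw deg in world -> relative row"
    M=T(); a=np.radians(yaw); x=np.array([np.cos(a),np.sin(a),0]); z=np.array([0,0,-1.]); y=np.cross(z,x)
    Rt=np.c_[x,y,z]; rv=R.from_matrix(M[:3,:3].T@Rt).as_rotvec(); d=M[:3,:3].T@(np.array(pos)-M[:3,3])
    print("rel",rv.round(4).tolist(),d.round(4).tolist())
E
python3 - <<'E'
from h import *
print(manip.tip_extent)
rel([.51,-.26,.46],180)
t,s=shot("top"),shot("side")
for p,n in((t,"T"),(s,"S")):
  for l in ("disc_b_mid","guard_mid","rail_mid"):
    for d in manip.silhouettes(clean(p),l):
        m=np.argwhere(d["pixels"])[:,::-1].astype(np.float32); print(n,l,round(d["conf"],2),m.mean(0).round(0),len(m))
g=np.hstack([t["color"][180:350,150:450]]); cv2.imwrite("pics/c1.png",cv2.cvtColor(cv2.resize(g,None,fx=2.6,fy=2.6,interpolation=3),4))
E
```

```text
0.1734
rel [0.0001, 0.0, -0.4508] [-0.5723, -0.6369, -0.0553]
T disc_b_mid 0.69 [282. 253.] 740
T guard_mid 0.62 [404. 261.] 744
T guard_mid 0.56 [352. 166.] 632
T rail_mid 0.8 [354. 217.] 684
S disc_b_mid 0.88 [238. 269.] 923
S disc_b_mid 0.88 [311. 270.] 797
S disc_b_mid 0.32 [339. 210.] 1012
S guard_mid 0.84 [384. 312.] 3132
S guard_mid 0.81 [448. 261.] 1836
S rail_mid 0.89 [398. 263.] 1646
```

View pics/c1.png

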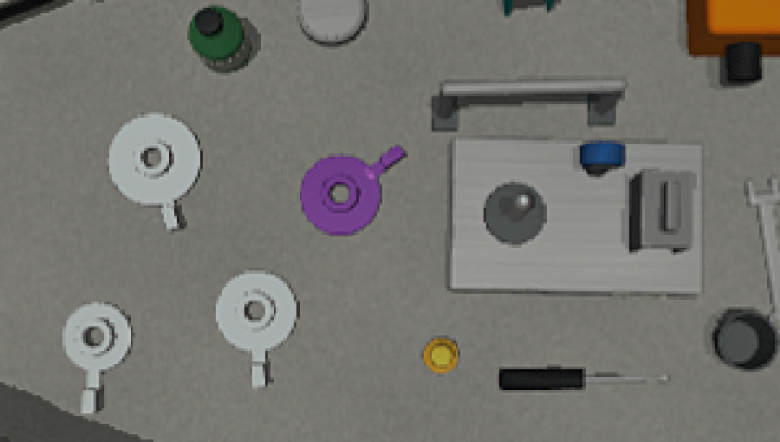

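Crop: the white (aluminium) discs are a (155,160), b (257,310) and c (97,335). The purple look-alike is at (340,195) and I'll leave it alone. The grey guard on the deck is at (660,210), with its fin along world x.

>>> {"fn": "move_arm", "kwargs": {"plan": [0, 0, -0.1, 0, 0, -0.055, 0.0854, 0, 0, -0.4508, -0.572, -0.637, -0.055, 0.0854, 0, 0, -0.4508, -0.572, -0.637, -0.055, 0.0854, 0, 0, -0.4508, -0.572, -0.637, -0.055, 0.0854, 0, 0, -0.4508, -0.572, -0.637, -0.055, 0.0854, 0, 0, -0.4508, -0.572, -0.637, -0.055, 0.0854, 0, 0, -0.4508, -0.572, -0.637, -0.055, 0.0854, 0, 0, -0.4508, -0.572, -0.637, -0.055, 0.0854, 0, 0, -0.4508, -0.572, -0.637, -0.055, 0.0854, 0, 0, -0.4508, -0.572, -0.637, -0.055, 0.0854, 0, 0, -0.4508, -0.572, -0.637, -0.055, 0.0854, 0, 0, -0.4508, -0.572, -0.637, -0.055, 0.0854]}}

```text
clock: 3.05
position: [0.4629, -0.1001, 0.4601]
ee_rot: [-0.0, 1.0, 0.0, 0.001]
ft_force: [1.0, 0.2, 0.5]
grip_width: 0.999
grasp_force: 0.0
```

>>> {"fn": "move_arm", "kwargs": {"plan": [0, 0, 0, -0.047, -0.16, 0, 0.0854, 0, 0, 0, -0.047, -0.16, 0, 0.0854, 0, 0, 0, -0.047, -0.16, 0, 0.0854, 0, 0, 0, -0.047, -0.16, 0, 0.0854, 0, 0, 0, -0.047, -0.16, 0, 0.0854]}}

```text
clock: 3.68
position: [0.51, -0.2575, 0.4595]
ee_rot: [-0.0, 1.0, 0.0, -0.0]
ft_force: [0.2, -0.6, -1.2]
grip_width: 1.0
grasp_force: 0.0
```

```bash
python3 - <<'E'
from h import *
p=shot("wrist"); save(p,"w1.png"); print(manip.get_obs()["position"])
for l in ("guard_mid","rod_tip","rail_mid","rod_seat"): print(l,find(p,l))
E
```

```text
[ 0.50999844 -0.25706146  0.45964712]
guard_mid [(0.66, array([ 0.8308, -0.1301,  0.0496]))]
rod_tip [(0.73, array([ 0.5573, -0.114 ,  0.214 ]))]
rail_mid []
rod_seat [(0.93, array([ 0.5593, -0.1132,  0.0714]))]
```

View pics/w1.png

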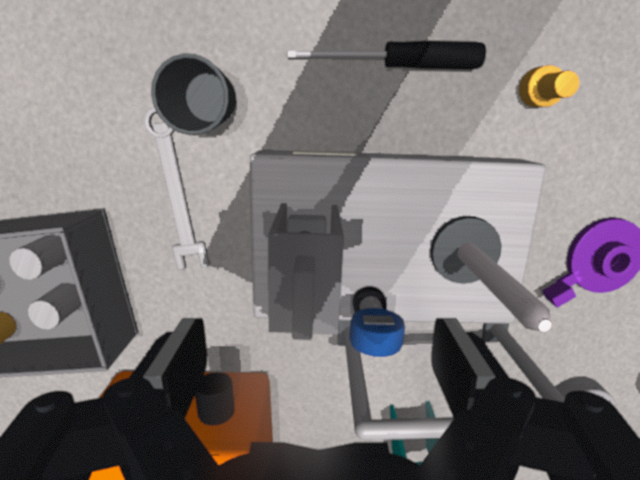

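Wrist view: the guard fin's top runs from (303,258) to (301,338) and the rod tip is at (543,325). The seat is at (466,249) and the rail bar along (360–450,428). I'll triangulate the fin, rod tip and rail against the top view.

```bash
cat >> h.py <<'E'
def tri(ps,uvs):
    A=np.zeros((3,3));b=np.zeros(3);L=[]
    for p,u in zip(ps,uvs):
        o,d=ray(p,[u]); d=d[0]/np.linalg.norm(d[0]); P=np.eye(3)-np.outer(d,d); A+=P;b+=P@o; L.append((o,P))
    X=np.linalg.solve(A,b); return X.round(4),[round(1000*np.linalg.norm(P@(X-o)),1) for o,P in L]
E
python3 - <<'E'
from h import *
t,s,p=shot("top"),shot("side"),shot("wrist")
c=lambda x,y:(150+(x+.5)/2.6-.5,180+(y+.5)/2.6-.5)
print("fin ctr",tri([t,p],[c(672,205.5),(302,298)]))
print("tip",tri([t,p],[c(521,203),(543,325)]))
print("fin at z.195",onz(p,[(303.5,258),(301,338)],.195).round(4), onz(t,[c(672,178),c(672,233)],.195).round(4))
print("seat",onz(p,[(466,249)],.072).round(4),onz(t,[c(515,212)],.072).round(4))
print("deck corners",onz(p,[(253,160),(544,165)],.06).round(4), onz(t,[c(452,137),c(703,143),c(700,294),c(449,290)],.06).round(4))
print("rail ends top",onz(t,[c(445,87),c(622,88)],.165).round(4),onz(p,[(362,428)],.165))
print("rail", find(t,"rail_mid"),find(s,"rail_mid"),"tip",find(t,"rod_tip"),find(s,"rod_tip"))
# rail axis fit from silhouettes in top
d=manip.silhouettes(clean(t),"rail_mid")[0]["pixels"]; 
cv2.imwrite("pics/c2.png",np.hstack([cv2.resize(t["color"][200:240,305:405],None,fx=7,fy=7,interpolation=3)[:,:,::-1]]))
cv2.imwrite("pics/wc.png",cv2.resize(p["color"][225:350,240:370],None,fx=5,fy=4,interpolation=3)[:,:,::-1])
E
```

```text
fin ctr (array([ 0.552 , -0.2683,  0.1827]), [np.float64(0.6), np.float64(0.6)])
tip (array([ 0.5545, -0.1131,  0.2133]), [np.float64(1.9), np.float64(1.9)])
fin at z.195 [[ 0.5177 -0.2659  0.195 ]
 [ 0.5759 -0.2682  0.195 ]] [[ 0.5791 -0.2676  0.195 ]
 [ 0.523  -0.2661  0.195 ]]
seat [[ 0.5543 -0.114   0.072 ]] [[ 0.5571 -0.1147  0.072 ]]
deck corners [[ 0.4717 -0.3169  0.06  ]
 [ 0.4746 -0.0437  0.06  ]] [[ 0.6421 -0.0469  0.06  ]
 [ 0.6333 -0.3256  0.06  ]
 [ 0.466  -0.3175  0.06  ]
 [ 0.473  -0.0419  0.06  ]]
rail ends top [[ 0.6798 -0.0379  0.165 ]
 [ 0.6775 -0.2227  0.165 ]] [[ 0.68265491 -0.21932552  0.165     ]]
rail [(0.95, array([ 0.681 , -0.1276,  0.1663])), (0.43, array([ 0.412 , -0.3707, -0.0025]))] [(0.83, array([ 0.6772, -0.1251,  0.1663]))] tip [(0.6, array([ 0.5603, -0.1134,  0.2113]))] [(0.85, array([ 0.5535, -0.1127,  0.2152]))]
```

View pics/wc.png

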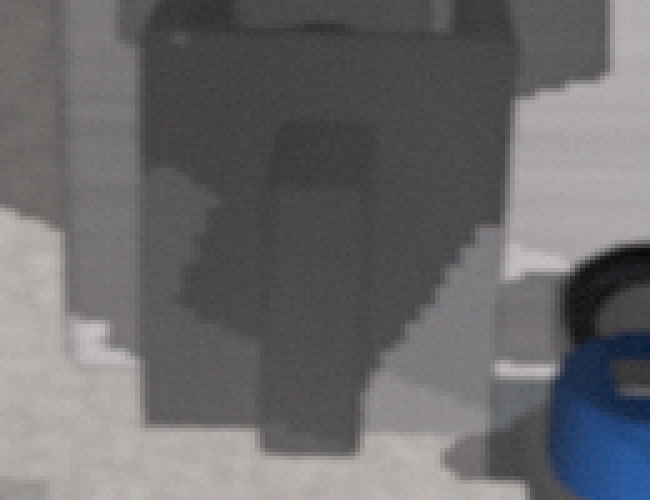

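The fin centre is ≈ (0.5515, −0.267) with its top at ≈ 0.19, yaw about −1°. I'll grasp it and lift.

>>> {"fn": "move_arm", "kwargs": {"plan": [0, 0, 0.017, -0.0415, -0.01, 0.05, 0.0854, 0, 0, 0.017, -0.0415, -0.01, 0.085, 0.0854, 0, 0, 0.017, -0.0415, -0.01, 0.1175, 0.05, 0, 0, 0.017, -0.0415, -0.01, 0.1175, 0.0, 0, 0, 0.017, -0.0415, -0.01, 0.1175, 0.0, 0, 0, 0.017, -0.0415, -0.01, 0.1175, 0.0, 0, 0, 0.017, -0.0415, -0.01, 0.1175, 0.0, 0, 0, 0.017, -0.0415, -0.01, 0.1175, 0.0], "squeeze": 60}}

```text
clock: 5.32
position: [0.5518, -0.2684, 0.3442]
ee_rot: [0.008, 1.0, -0.0, 0.002]
ft_force: [-0.1, 0.0, 6.6]
grip_width: 0.151
grasp_force: 60.6
```

>>> {"fn": "move_arm", "kwargs": {"plan": [0, 0, 0, 0, 0, -0.02, 0, 0, 0, 0, 0, 0, -0.06, 0, 0, 0, 0, 0, 0, -0.11, 0, 0, 0, 0, 0, 0, -0.14, 0, 0, 0, 0, 0, 0, -0.14, 0]}}

```text
clock: 5.95
position: [0.5511, -0.2685, 0.4857]
ee_rot: [0.009, 1.0, -0.001, 0.002]
ft_force: [-0.1, 0.1, -2.5]
grip_width: 0.149
grasp_force: 59.4
```

```bash
python3 - <<'E'
from h import *
o=manip.get_obs(); print(o["position"],o["ft_force"],o["grip_width"],o["grasp_force"])
s,p=shot("side"),shot("wrist"); save(s,"s2.png"); print(find(s,"guard_mid"), find(s,"lever_tip"),find(s,"lever_hinge"))
rel([.680,-.125,.484],90); rel([.680,-.125,.484],269)
cv2.imwrite("pics/s2.png",np.hstack([s["color"][150:450,250:530],p["color"][150:450,200:520]])[:,:,::-1])
E
```

```text
[ 0.55114751 -0.26852762  0.48574618] [-0.08874394  0.10631543 -2.51191165] 0.1486451320559529 59.368858337402344
[(0.66, array([ 0.5488, -0.2679,  0.2526])), (0.66, array([ 0.8307, -0.1337,  0.053 ]))] [(0.66, array([ 0.5281, -0.27  ,  0.1385]))] [(0.7, array([ 0.5533, -0.2704,  0.0835]))]
rel [-0.0009, -0.002, 1.5539] [-0.1263, 0.1449, -0.003]
rel [0.002, -0.0009, -1.5703] [-0.1263, 0.1449, -0.003]
```

View pics/s2.png

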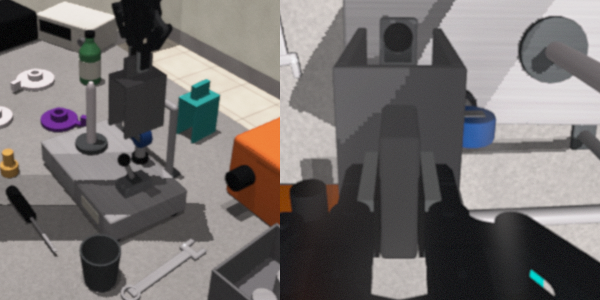

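The guard is held level and clear of the lever ball. Next I'll turn it 90° and carry it over the rail.

>>> {"fn": "move_arm", "kwargs": {"plan": [0, 0, 0.18, -0.02, 0.02, -0.005, 0, 0, 0, 0.36, -0.04, 0.04, -0.005, 0, 0, 0, 0.54, -0.06, 0.06, -0.005, 0, 0, 0, 0.72, -0.075, 0.075, -0.005, 0, 0, 0, 0.9, -0.09, 0.09, -0.005, 0, 0, 0, 1.08, -0.105, 0.11, -0.005, 0, 0, 0, 1.26, -0.115, 0.13, -0.005, 0, 0, 0, 1.44, -0.126, 0.145, -0.005, 0, 0, 0, 1.571, -0.1263, 0.145, -0.005, 0, 0, 0, 1.571, -0.1263, 0.145, -0.005, 0, 0, 0, 1.571, -0.1263, 0.145, -0.005, 0]}}

```text
clock: 7.58
position: [0.68, -0.1255, 0.4868]
ee_rot: [0.712, 0.702, -0.0, -0.0]
ft_force: [0.3, -0.0, -2.1]
grip_width: 0.149
grasp_force: 59.4
```

```bash
python3 - <<'E'
from h import *
o=manip.get_obs(); print(o["position"],o["ft_force"])
s,t,p=shot("side"),shot("top"),shot("wrist"); print(find(s,"guard_mid"),find(t,"guard_mid"),find(s,"rail_mid"))
rel([.680,-.125,.361],89)
cv2.imwrite("pics/s3.png",np.hstack([s["color"][150:450,250:530],p["color"][100:400,200:640]])[:,:,::-1])
E
```

```text
[ 0.67996109 -0.12547325  0.48679052] [ 0.27775742 -0.01005786 -2.0982669 ]
[(0.72, array([ 0.8315, -0.1342,  0.0515])), (0.68, array([ 0.6756, -0.1252,  0.2539]))] [(0.56, array([ 0.8312, -0.1338,  0.0497]))] [(0.65, array([ 0.5529, -0.1146,  0.212 ])), (0.61, array([ 0.6752, -0.1262,  0.1679])), (0.55, array([ 0.3988, -0.0284,  0.0008])), (0.32, array([ 0.5512, -0.1137,  0.0698]))]
rel [0.0001, -0.0003, 0.0007] [0.0003, -0.0, 0.1263]
```

View pics/s3.png

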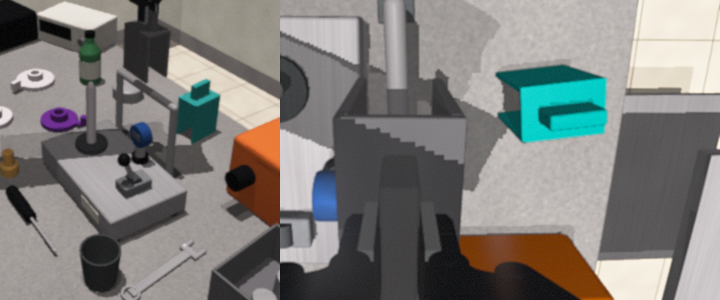

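The rail passes between the cheeks (side-view estimates agree: 0.6756 vs 0.6752). I'll lower it.

>>> {"fn": "move_arm", "kwargs": {"plan": [0, 0, 0, 0, 0, 0.04, 0, 0, 0, 0, 0, 0, 0.08, 0, 0, 0, 0, 0, 0, 0.105, 0, 0, 0, 0, 0, 0, 0.115, 0, 0, 0, 0, 0, 0, 0.12, 0, 0, 0, 0, 0, 0, 0.122, 0, 0, 0, 0, 0, 0, 0.122, 0]}}

```text
clock: 8.75
position: [0.6802, -0.1253, 0.3659]
ee_rot: [0.713, 0.701, 0.0, 0.0]
ft_force: [-0.0, -0.1, -2.2]
grip_width: 0.152
grasp_force: 59.3
```

>>> {"fn": "move_arm", "kwargs": {"plan": [0, 0, 0, 0, 0, 0.002, 0, 0, 0, 0, 0, 0, 0.004, 0, 0, 0, 0, 0, 0, 0.005, 0, 0, 0, 0, 0, 0, 0.005, 0]}}

```text
clock: 9.25
position: [0.6801, -0.1253, 0.3621]
ee_rot: [0.713, 0.701, 0.001, 0.0]
ft_force: [-5.0, 2.5, 11.0]
grip_width: 0.15
grasp_force: 61.3
```

Contact came at the expected height, so I'll release and back up.

>>> {"fn": "move_arm", "kwargs": {"plan": [0, 0, 0, 0, 0, -0.001, 0.03, 0, 0, 0, 0, 0, -0.001, 0.06, 0, 0, 0, 0, 0, -0.001, 0.06, 0, 0, 0, 0, 0, -0.001, 0.06, 0, 0, 0, 0, 0, -0.03, 0.06, 0, 0, 0, 0, 0, -0.08, 0.06, 0, 0, 0, 0, 0, -0.12, 0.0854, 0, 0, 0, 0, 0, -0.12, 0.0854]}}

```text
clock: 10.25
position: [0.6801, -0.1259, 0.4836]
ee_rot: [0.713, 0.701, 0.001, 0.002]
ft_force: [-0.2, 0.1, -0.2]
grip_width: 0.998
grasp_force: 0.0
```

```bash
python3 - <<'E'
from h import *
o=manip.get_obs(); print(o["position"],o["ft_force"],o["joint_pos"].round(2))
s,t,p=shot("side"),shot("top"),shot("wrist"); print(find(s,"guard_mid"),find(t,"guard_mid"))
for l in "abcd": print(l,find(t,f"disc_{l}_mid"),find(s,f"disc_{l}_mid"))
cv2.imwrite("pics/s4.png",np.hstack([s["color"][150:450,150:530],p["color"][100:400,200:600]])[:,:,::-1])
rel([.55,.29,.42],180)
E
```

```text
[ 0.68008317 -0.12590062  0.48362893] [-0.15001858  0.12671979 -0.20026359] [-0.46  0.62  1.01  1.16 -0.52  1.6   0.41]
[(0.78, array([ 0.6737, -0.1257,  0.127 ])), (0.64, array([ 0.8276, -0.1324,  0.0511]))] [(0.55, array([ 0.8339, -0.1316,  0.0475]))]
a [(0.75, array([0.6262, 0.2882, 0.0175]))] [(0.97, array([0.6253, 0.2925, 0.0198]))]
b [(0.89, array([0.5877, 0.0879, 0.0159])), (0.68, array([0.4539, 0.1766, 0.0129])), (0.38, array([ 0.5309, -0.2683,  0.1358]))] [(0.93, array([0.5755, 0.0793, 0.0159])), (0.66, array([0.4511, 0.1725, 0.0179])), (0.38, array([ 0.5053, -0.412 , -0.0009])), (0.25, array([0.7925, 0.0863, 0.0011]))]
c [(0.68, array([0.4302, 0.3535, 0.0158]))] [(0.66, array([0.4223, 0.3542, 0.0168]))]
d [] []
rel [-0.0001, -0.0002, -1.588] [0.4128, -0.1372, 0.0601]
```

View pics/s4.png

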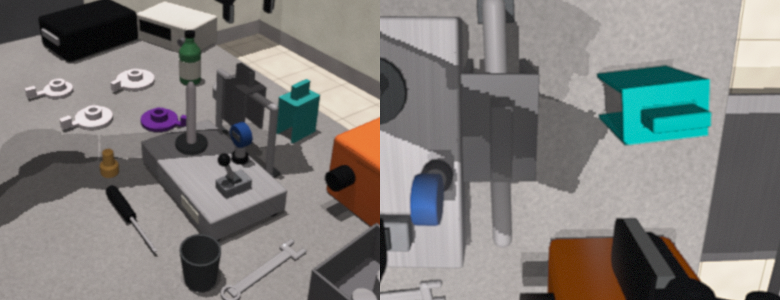

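The guard hangs on the bar at z = 0.127, upright. The robot is now clear of it. Next is disc_a, whose ear points at about 199°.

>>> {"fn": "move_arm", "kwargs": {"plan": [0, 0, -0.17, 0.035, -0.012, 0, 0.0854, 0, 0, -0.35, 0.07, -0.025, 0, 0.0854, 0, 0, -0.53, 0.11, -0.04, 0.01, 0.0854, 0, 0, -0.7, 0.15, -0.055, 0.03, 0.0854, 0, 0, -0.88, 0.19, -0.07, 0.05, 0.0854, 0, 0, -1.05, 0.23, -0.085, 0.07, 0.0854, 0, 0, -1.23, 0.27, -0.1, 0.09, 0.0854, 0, 0, -1.4, 0.31, -0.115, 0.11, 0.0854, 0, 0, -1.58, 0.35, -0.13, 0.123, 0.0854, 0, 0, -1.75, 0.3866, -0.142, 0.1236, 0.0854, 0, 0, -1.92, 0.3866, -0.142, 0.1236, 0.0854, 0, 0, -1.92, 0.3866, -0.142, 0.1236, 0.0854]}}

```text
clock: 12.4
position: [0.5448, 0.2638, 0.3567]
ee_rot: [-0.165, 0.986, 0.0, 0.0]
ft_force: [-0.3, -0.7, 0.2]
grip_width: 1.001
grasp_force: 0.0
```

```bash
python3 - <<'E'
from h import *
o=manip.get_obs(); print(o["position"],o["joint_pos"].round(2),o["joint_velocities"].round(2))
p=shot("wrist"); print(find(p,"disc_a_mid"))
d=manip.silhouettes(clean(p),"disc_a_mid"); print([(x["conf"],x["pixels"].sum()) for x in d])
save(p,"w5.png"); np.savez("w5.npz",M=p["M"])
E
```

```text
[0.54479022 0.26375738 0.35670588] [-1.    0.35  0.6   1.61 -0.21  1.24  1.54] [ 0.   -0.    0.03  0.   -0.01  0.   -0.09]
[(0.62, array([0.6303, 0.29  , 0.0184]))]
[(0.85, np.int64(10661))]
```

View pics/w5.png

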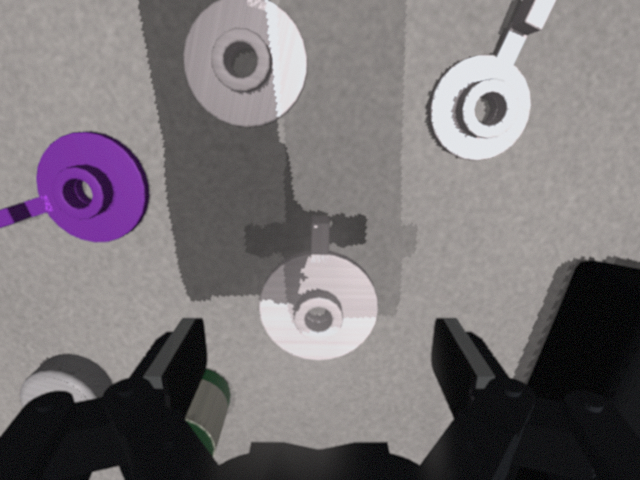

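Wrist view: disc_a has its flange centre at about (318,305), bore at (318,317) and fin at (320,233). Its ear points straight up in the image, so the yaw is right. b is at (245,60), c at (480,107) and the purple one at (90,187). I'll fit a circle to the flange.

```bash
cat >> h.py <<'E'
def disc(p,lab,near,ztop=.012,Dm=.1):
    "flange circle fit and ear direction from the silhouette nearest 'near' (world xy)"
    best=None
    for d in manip.silhouettes(clean(p),lab):
        m=d["pixels"].astype(np.uint8); 
        if m.sum()<300: continue
        k=int(np.sqrt(m.sum())*.35)|1
        o=cv2.morphologyEx(m,cv2.MORPH_OPEN,cv2.getStructuringElement(cv2.MORPH_ELLIPSE,(k,k)))
        c=max(cv2.findContours(o,0,cv2.CHAIN_APPROX_NONE)[0],key=cv2.contourArea)[:,0].astype(float)
        X=onz(p,c,ztop)[:,:2]
        A=np.c_[2*X,np.ones(len(X))]
        for _ in range(5):
            s=np.linalg.lstsq(A,(X**2).sum(1)[:len(A)],rcond=None)[0]; r=np.sqrt(s[2]+s[0]**2+s[1]**2)
            e=np.hypot(*(X-s[:2]).T)-r; g=abs(e)<max(.0012,1.5*np.median(abs(e)))
            X=X[g];A=A[g]
        if np.hypot(*(s[:2]-near))>.06: continue
        res=cv2.erode(m&~cv2.dilate(o,np.ones((5,5),np.uint8)),np.ones((3,3),np.uint8)); q=np.argwhere(res)[:,::-1].astype(float)
        F=onz(p,q,.03)[:,:2]; F=F[np.hypot(*(F-s[:2]).T)>.058] if len(F) else F
        f=F.mean(0) if len(F) else np.zeros(2); v=f-s[:2]
        print(lab,round(d["conf"],2),"c",s[:2].round(4),"diam",round(2*r*1000,1),"fin",f.round(4),"r",np.hypot(*v).round(4),"ang",round(np.degrees(np.arctan2(v[1],v[0]))%360,1),len(F))
E
python3 - <<'E'
from h import *
p=shot("wrist"); disc(p,"disc_a_mid",np.array([.628,.29])); disc(p,"disc_b_mid",np.array([.453,.175])); disc(p,"disc_c_mid",np.array([.428,.354]))
print("bore a",onz(p,[(318.5,317.5)],.030).round(4),"fin a",onz(p,[(320,233)],.033).round(4),"bore c",onz(p,[(490,107)],.03).round(4),"bore b",onz(p,[(242,60)],.03).round(4))
t=shot("top"); print("top bore",onz(t,[(150+153/2.6,180+157/2.6)],.03), tri([t,p],[(150+153/2.6,180+157/2.6),(318.5,317.5)]))
disc(t,"disc_a_mid",np.array([.628,.29]))
E
```

```text
disc_a_mid 0.89 c [0.6246 0.2914] diam 105.5 fin [0.5524 0.268 ] r 0.076 ang 198.0 439Traceback (most recent call last):
  File "<stdin>", line 2, in <module>
  File "h.py", line 52, in disc
    F=onz(p,q,.03)[:,:2]; F=F[np.hypot(*(F-s[:2]).T)>.058] if len(F) else F
      ~~~^^^^^^^^^
  File "h.py", line 24, in onz
    o,d=ray(p,uv); return o+d*((z-o[2])/d[:,2])[:,None]
        ~~~^^^^^^
  File "h.py", line 20, in ray
    u=cv2.undistortPoints(np.array(uv,float).reshape(-1,1,2),K(p),np.array(p["dist"],float))[:,0]
      ~~~~~~~~~~~~~~~~~~~^^^^^^^^^^^^^^^^^^^^^^^^^^^^^^^^^^^^^^^^^^^^^^^^^^^^^^^^^^^^^^^^^^^
cv2.error: OpenCV(4.12.0) /io/opencv/modules/calib3d/src/undistort.dispatch.cpp:347: error: (-215:Assertion failed) CV_IS_MAT(_src) && CV_IS_MAT(_dst) && (_src->rows == 1 || _src->cols == 1) && (_dst->rows == 1 || _dst->cols == 1) && _src->cols + _src->rows - 1 == _dst->rows + _dst->cols - 1 && (CV_MAT_TYPE(_src->type) == CV_32FC2 || CV_MAT_TYPE(_src->type) == CV_64FC2) && (CV_MAT_TYPE(_dst->type) == CV_32FC2 || CV_MAT_TYPE(_dst->type) == CV_64FC2) in function 'cvUndistortPointsInternal'
```

>>> {"fn": "move_arm", "kwargs": {"plan": [0, 0, 0.017, -0.0124, 0.0014, 0.06, 0.06, 0, 0, 0.017, -0.0124, 0.0014, 0.12, 0.06, 0, 0, 0.017, -0.0124, 0.0014, 0.16, 0.06, 0, 0, 0.017, -0.0124, 0.0014, 0.1777, 0.05, 0, 0, 0.017, -0.0124, 0.0014, 0.1777, 0.0, 0, 0, 0.017, -0.0124, 0.0014, 0.1777, 0.0, 0, 0, 0.017, -0.0124, 0.0014, 0.1777, 0.0, 0, 0, 0.017, -0.0124, 0.0014, 0.1777, 0.0, 0, 0, 0.017, -0.0124, 0.0014, 0.1777, 0.0], "squeeze": 100}}

```text
clock: 13.82
position: [0.5569, 0.2694, 0.1811]
ee_rot: [-0.157, 0.988, 0.001, 0.002]
ft_force: [-1.7, -2.1, 7.8]
grip_width: 0.141
grasp_force: 98.1
```

>>> {"fn": "move_arm", "kwargs": {"plan": [0, 0, 0, 0, 0, -0.01, 0, 0, 0, 0, 0, 0, -0.04, 0, 0, 0, 0, 0, 0, -0.09, 0, 0, 0, 0, 0, 0, -0.14, 0, 0, 0, 0, 0, 0, -0.2, 0, 0, 0, 0, 0, 0, -0.245, 0, 0, 0, 0, 0, 0, -0.245, 0, 0, 0, 0, 0, 0, -0.245, 0]}}

```text
clock: 14.82
position: [0.5556, 0.2691, 0.4234]
ee_rot: [-0.157, 0.988, 0.0, -0.001]
ft_force: [-0.8, 0.0, -3.3]
grip_width: 0.147
grasp_force: 97.9
```

```bash
sed -i 's/        F=onz/        q=q if len(q) else np.zeros((1,2)); F=onz/' h.py; python3 - <<'E'
from h import *
o=manip.get_obs(); print(o["position"],o["ft_force"],o["torque"],o["grip_width"],o["grasp_force"])
p,s,t=shot("wrist"),shot("side"),shot("top"); print(find(p,"disc_a_mid"),find(s,"disc_a_mid"),find(t,"disc_a_mid"),find(t,"rod_tip"))
disc(p,"disc_a_mid",o["position"][:2]+[.0685,.0222],ztop=o["position"][2]-.181+.012)
cv2.imwrite("pics/w6.png",np.hstack([p["color"][200:480,180:460],s["color"][60:340,200:480]])[:,:,::-1])
E
```

```text
[0.55563075 0.2691259  0.42335797] [-0.8109595   0.01635426 -3.34455845] [-0.0869879   0.17708838 -0.00844689] 0.14668162499641962 97.8838849067688
[(0.42, array([ 0.7552,  0.2111, -0.0021]))] [(0.67, array([0.6252, 0.2909, 0.2599]))] [(0.95, array([0.6238, 0.2892, 0.2587])), (0.52, array([ 0.4005, -0.0317, -0.0011]))] [(0.61, array([ 0.5604, -0.1113,  0.2116]))]
disc_a_mid 0.6 c [0.5798 0.2777] diam 69.2 fin [0.8524 0.4032] r 0.3001 ang 24.7 41
```

View pics/w6.png

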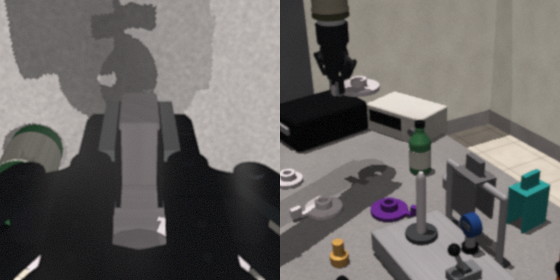

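disc_a is held level. Before committing I'll carry it to a spot beside the rod and measure the rod with the wrist camera.

>>> {"fn": "move_arm", "kwargs": {"plan": [0, 0, 0.03, 0.02, -0.03, 0, 0, 0, 0, 0.06, 0.045, -0.065, 0, 0, 0, 0, 0.09, 0.07, -0.105, 0, 0, 0, 0, 0.12, 0.095, -0.145, 0, 0, 0, 0, 0.14, 0.12, -0.185, 0, 0, 0, 0, 0.14, 0.14, -0.215, 0, 0, 0, 0, 0.14, 0.1485, -0.2241, 0, 0, 0, 0, 0.14, 0.1485, -0.2241, 0, 0, 0, 0, 0.14, 0.1485, -0.2241, 0, 0, 0, 0, 0.14, 0.1485, -0.2241, 0]}}

```text
invalid input
```

```bash
python3 - <<'E'
from h import *
o=manip.get_obs(); print(o["position"],o["joint_pos"].round(2),o["grip_width"])
p=shot("wrist"); save(p,"w7.png"); print(find(p,"rod_tip"),find(p,"rod_seat"))
print(proj(p,[[.555,-.113,.212],[.555,-.113,.072]]))
E
```

```text
[0.55603176 0.26920579 0.42343709] [-1.01  0.34  0.62  1.48 -0.2   1.38  1.51] 0.14267532640544847
[] []
[[-298.01232321   82.65451178]
 [-123.60150189   74.68697352]]
```

View pics/w7.png

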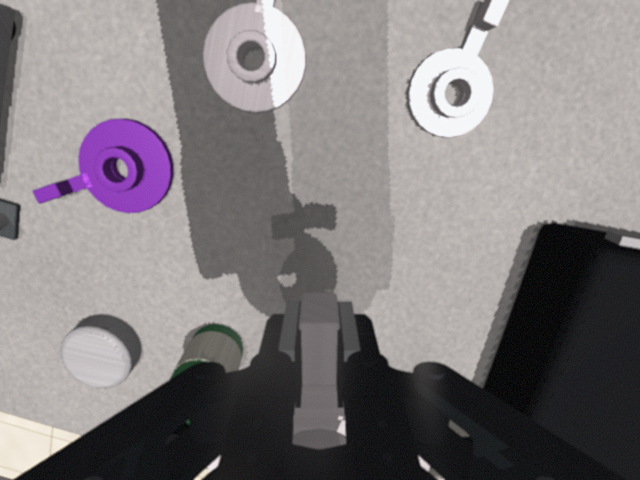

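That call was refused and nothing moved; the picture shows the same place, with the disc still held. I'll resend it.

>>> {"fn": "move_arm", "kwargs": {"plan": [0, 0, 0.05, 0.035, -0.05, 0, 0, 0, 0, 0.1, 0.07, -0.1, 0, 0, 0, 0, 0.14, 0.105, -0.155, 0, 0, 0, 0, 0.14, 0.135, -0.205, 0, 0, 0, 0, 0.14, 0.1485, -0.2241, 0, 0, 0, 0, 0.14, 0.1485, -0.2241, 0, 0, 0, 0, 0.14, 0.1485, -0.2241, 0, 0, 0, 0, 0.14, 0.1485, -0.2241, 0, 0]}}

```text
clock: 16.38
position: [0.4845, 0.0115, 0.4238]
ee_rot: [-0.088, 0.996, -0.0, -0.0]
ft_force: [0.1, 0.3, -3.0]
grip_width: 0.144
grasp_force: 98.1
```

```bash
cat > rod.py <<'E'
from h import *
o=manip.get_obs(); print(o["position"],o["joint_pos"].round(2),o["grip_width"])
p=shot("wrist"); save(p,"w8.png"); print(find(p,"rod_tip"),find(p,"rod_seat"))
q=proj(p,[[.555,-.113,.212],[.555,-.113,.072]]); print(q)
# seat: dark disc segmentation around projected point
g=cv2.cvtColor(p["color"],cv2.COLOR_RGB2GRAY); np.save("g.npy",g)
for (u,v) in q.astype(int): print(g[max(0,v-40):v+40:4,max(0,u-40):u+40:4])
E
python3 rod.py
```

```text
[0.48453382 0.01151489 0.42376502] [-0.9  -0.03  0.78  1.82  0.02  1.34  1.62] 0.14387197393487497
[(0.88, array([ 0.5534, -0.1118,  0.2165]))] [(0.61, array([ 0.5579, -0.1104,  0.0719])), (0.38, array([ 0.758 ,  0.2146, -0.0024]))]
[[ 72.97740702 358.42641273]
 [164.43187502 265.63576728]]
[[ 43  36  28  36  28  31  33  43  60  54  14   5  62  82  84 114  99 108
  108 112]
 [ 50  55  57  57  36  37  38  31  66  42  73 145 190 188 102 100 106 108
  110 108]
 [ 51  50  49  36  37  39  32  35 185 183 179 111  96  98 102 110 108 110
  109 102]
 [ 64  90  34  39  37  41  38  31 174 178 180 102  96 100 107 106 110 107
  105 101]
 [ 39  40  40  47  53  46  38  26 183 179 114  99 104 110 108 104 108 107
  103 100]
 [ 70  72  70  62  54  41  37  31 184 172 103 112 121 118 114 109 103 103
   97  99]
 [ 78  75  71  59  54  43  34  32 179 109 123 134 131 130 121 114 102  97
   97  98]
 [ 77  71  66  63  49  42  37 106  91 123 145 147 147 137 129 114 106  97
   84  87]
 [ 76  69  69  57  49  42  34  76  81 149 157 163 152 145 132 116 105  99
  100 175]
 [ 75  68  68  59  48  54  74  79  92 162 1
[... 1893 characters left out ...]
  51  52
   56  53]
 [192 155  94  89  79  99 106 105 106 102 100  97  91  82  83  75  53  55
   54  50]
 [195 199  96  95 100 103 105 103 102  99  97  92  83  81  82  73  52  54
   49  50]
 [195 197 117 100 104 107 104 104  98  99  92  83  82  83  82  67  56  53
   53  43]
 [196 128  99 104 104 106 105 101  98  93  90  86  83  83  86  95  57  58
   51 104]
 [111 100 108 107 107 103 100  97  95  92  96  94  94  89  96  90  57  54
   91 117]
 [101 107 107 105 103 102  99  96  89  94  95  94  93  95  94  96  58  86
  114 116]
 [108 107 107 106 100 102  96 107  95  92  93  96  91  94  92 111 185 136
  113 114]
 [109 108 104 101  99  96 108 194 196 173 151 144 139 173 197 197 197 187
  111 113]]
```

```bash
python3 - <<'E'
from h import *
g=np.load("g.npy"); p=shot("wrist")
sub=(g[345:385,50:100]>200); y,x=np.nonzero(sub); c=(x.mean()+50,y.mean()+345); print(c,len(x),x.min()+50,x.max()+50,y.min()+345,y.max()+345)
print("tip",onz(p,[c],.212),"tip mid",onz(p,[((x.min()+x.max())/2+50,(y.min()+y.max())/2+345)],.212))
r=265; print(g[r,110:220:2]); print(g[215:315:2,166])
print("seat",onz(p,[(165.5,265)],.072))
print(find(p,"rod_tip"),find(p,"rod_seat"))
E
```

```text
(np.float64(71.15441176470588), np.float64(361.5367647058824)) 136 65 78 356 368
tip [[ 0.55711483 -0.11484109  0.212     ]] tip mid [[ 0.55738594 -0.11465568  0.212     ]]
[189 191 193 195 196 196 198 199 181  96  94  96  96  95  93  96  97  92
  89  74  88  98 101 102 103 105 105 103 103 102 103 100  92  91  98  99
  75  55  56  57  56  57  59  57  59  51  30  45 102 113 113 116 117 117
 117]
[204 203 202 203 202 200 159  42  58  98 101  97  98  97  99  99  94  99
  97  97  99  99 102 104 101 103 100 100  99  95  98  95  91  90  83  92
  93  98  95  96  94  93  93 149 197 194 195 197 195 198]
seat [[ 0.55403641 -0.11280536  0.072     ]]
[(0.57, array([ 0.5562, -0.1159,  0.2148]))] [(0.67, array([ 0.5581, -0.1135,  0.0711]))]
```

The rod axis is ≈ (0.556, −0.114). I'll move disc_a over it and start onto the taper.

>>> {"fn": "move_arm", "kwargs": {"plan": [0, 0, 0, 0.005, -0.03, 0, 0, 0, 0, 0, 0.01, -0.065, 0, 0, 0, 0, 0, 0.0175, -0.1, 0, 0, 0, 0, 0, 0.0227, -0.125, 0, 0, 0, 0, 0, 0.0227, -0.1358, 0, 0, 0, 0, 0, 0.0227, -0.1358, 0, 0, 0, 0, 0, 0.0227, -0.1358, 0.01, 0, 0, 0, 0, 0.0227, -0.1358, 0.022, 0, 0, 0, 0, 0.0227, -0.1358, 0.03, 0, 0, 0, 0, 0.0227, -0.1358, 0.035, 0, 0, 0, 0, 0.0227, -0.1358, 0.038, 0, 0, 0, 0, 0.0227, -0.1358, 0.038, 0]}}

```text
clock: 18.18
position: [0.4856, -0.1276, 0.3858]
ee_rot: [-0.087, 0.996, 0.0, -0.0]
ft_force: [0.7, 0.3, -3.2]
grip_width: 0.14
grasp_force: 98.2
```

```bash
python3 - <<'E'
from h import *
o=manip.get_obs(); print(o["position"],o["ft_force"],o["torque"],o["joint_pos"].round(2))
t,s=shot("top"),shot("side")
print(find(s,"disc_a_mid"),find(t,"disc_a_mid"),find(s,"rod_tip"),find(t,"rod_tip"))
cv2.imwrite("pics/s9.png",np.hstack([cv2.resize(s["color"][110:310,240:440],(400,400)),cv2.resize(t["color"][200:300,290:390],(400,400))])[:,:,::-1])
E
```

```text
[ 0.4855973  -0.12756613  0.38583425] [ 0.6702268   0.29729665 -3.16919613] [ 0.0036006   0.22071781 -0.00204004] [-0.73  0.07  0.95  1.85 -0.06  1.26  1.98]
[(0.58, array([ 0.5563, -0.1172,  0.2259]))] [(0.76, array([ 0.5545, -0.1195,  0.2199]))] [(0.15, array([0.4517, 0.1742, 0.0186]))] []
```

View pics/s9.png

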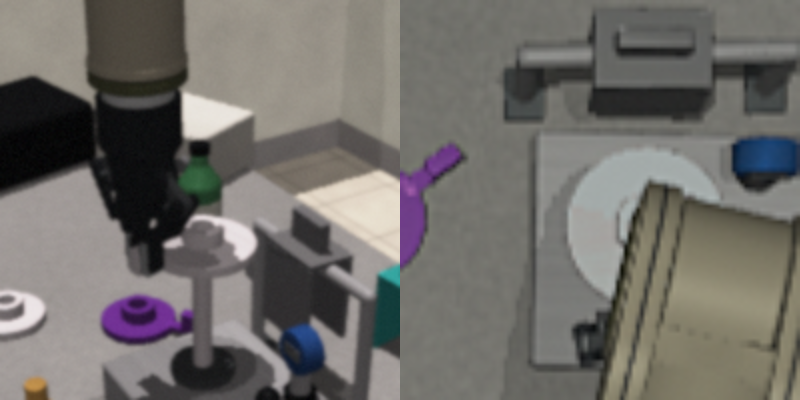

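Side view: the disc is level and on the rod tip, with no contact force yet. Top view: the guard hangs on the rail at (655,60). I'll keep lowering and watch the forces.

>>> {"fn": "move_arm", "kwargs": {"plan": [0, 0, 0, 0, 0, 0.003, 0, 0, 0, 0, 0, 0, 0.006, 0, 0, 0, 0, 0, 0, 0.009, 0, 0, 0, 0, 0, 0, 0.012, 0, 0, 0, 0, 0, 0, 0.012, 0]}}

```text
clock: 19.1
position: [0.4855, -0.1275, 0.3736]
ee_rot: [-0.087, 0.996, 0.0, -0.0]
ft_force: [-0.3, 0.0, -2.7]
grip_width: 0.143
grasp_force: 98.2
```

It is past the taper without side force. Continuing down.

>>> {"fn": "move_arm", "kwargs": {"plan": [0, 0, 0, 0, 0, 0.01, 0, 0, 0, 0, 0, 0, 0.02, 0, 0, 0, 0, 0, 0, 0.03, 0, 0, 0, 0, 0, 0, 0.04, 0, 0, 0, 0, 0, 0, 0.05, 0, 0, 0, 0, 0, 0, 0.06, 0, 0, 0, 0, 0, 0, 0.07, 0, 0, 0, 0, 0, 0, 0.08, 0, 0, 0, 0, 0, 0, 0.09, 0, 0, 0, 0, 0, 0, 0.1, 0, 0, 0, 0, 0, 0, 0.11, 0, 0, 0, 0, 0, 0, 0.114, 0]}}

```text
clock: 20.6
position: [0.4854, -0.1275, 0.2592]
ee_rot: [-0.087, 0.996, 0.0, -0.0]
ft_force: [-0.3, 0.6, -2.7]
grip_width: 0.144
grasp_force: 98.2
```

>>> {"fn": "move_arm", "kwargs": {"plan": [0, 0, 0, 0, 0, 0.002, 0, 0, 0, 0, 0, 0, 0.004, 0, 0, 0, 0, 0, 0, 0.006, 0, 0, 0, 0, 0, 0, 0.007, 0, 0, 0, 0, 0, 0, 0.007, 0]}}

```text
clock: 21.22
position: [0.4856, -0.1276, 0.2531]
ee_rot: [-0.087, 0.996, 0.0, 0.0]
ft_force: [-3.0, 0.4, 1.8]
grip_width: 0.139
grasp_force: 98.9
```

>>> {"fn": "move_arm", "kwargs": {"plan": [0, 0, 0, 0, 0, 0.0015, 0, 0, 0, 0, 0, 0, 0.0015, 0, 0, 0, 0, 0, 0, 0.0015, 0]}}

```text
clock: 21.6
position: [0.4856, -0.1279, 0.2526]
ee_rot: [-0.087, 0.996, 0.001, -0.0]
ft_force: [-12.2, 2.6, 22.4]
grip_width: 0.145
grasp_force: 101.8
```

It's firmly seated (z = 0.2526, as expected). I'll release, lift away and go to look at disc_b.

>>> {"fn": "move_arm", "kwargs": {"plan": [0, 0, 0, 0, 0, -0.001, 0.03, 0, 0, 0, 0, 0, -0.001, 0.05, 0, 0, 0, 0, 0, -0.001, 0.05, 0, 0, 0, 0, 0, -0.03, 0.05, 0, 0, 0, 0, 0, -0.09, 0.05, 0, 0, 0, 0, 0, -0.15, 0.06, 0, 0, 0, 0, 0, -0.2, 0.0854, 0, 0, 0, 0, 0, -0.2, 0.0854]}}

```text
clock: 22.6
position: [0.4862, -0.1281, 0.4547]
ee_rot: [-0.087, 0.996, 0.0, 0.003]
ft_force: [0.7, -0.0, -0.1]
grip_width: 1.004
grasp_force: 0.0
```

>>> {"fn": "move_arm", "kwargs": {"plan": [0, 0, 0.02, 0.008, 0.05, 0, 0.0854, 0, 0, 0.04, 0.016, 0.1, 0, 0.0854, 0, 0, 0.06, 0.024, 0.15, 0.01, 0.0854, 0, 0, 0.08, 0.032, 0.2, 0.03, 0.0854, 0, 0, 0.1, 0.04, 0.25, 0.05, 0.0854, 0, 0, 0.12, 0.045, 0.295, 0.08, 0.0854, 0, 0, 0.12, 0.0465, 0.312, 0.092, 0.0854, 0, 0, 0.12, 0.0465, 0.312, 0.092, 0.0854, 0, 0, 0.12, 0.0465, 0.312, 0.092, 0.0854]}}

```text
clock: 23.72
position: [0.3863, 0.1704, 0.36]
ee_rot: [-0.027, 1.0, 0.0, 0.0]
ft_force: [-0.1, -1.4, 0.2]
grip_width: 0.998
grasp_force: 0.0
```

```bash
python3 - <<'E'
from h import *
o=manip.get_obs(); print(o["position"],o["ee_rot"].round(3),o["joint_pos"].round(2))
p,s,t=shot("wrist"),shot("side"),shot("top"); print(find(p,"disc_b_mid"),"a",find(s,"disc_a_mid"),find(t,"disc_a_mid"),"c",find(t,"disc_c_mid"),"guard",find(s,"guard_mid"))
disc(p,"disc_b_mid",np.array([.453,.175])); disc(p,"disc_c_mid",np.array([.428,.354]))
save(p,"w10.png"); cv2.imwrite("pics/s10.png",s["color"][:,:,::-1])
E
```

```text
[0.38626251 0.17037967 0.36000425] [-0.027  1.     0.     0.   ] [-1.05 -0.13  0.5   2.04  0.07  1.21  1.04]
[(0.7, array([0.4554, 0.1728, 0.0173])), (0.66, array([0.5844, 0.086 , 0.016 ]))] a [(0.61, array([ 0.5579, -0.1103,  0.0898]))] [(0.77, array([ 0.5547, -0.115 ,  0.0866]))] c [(0.64, array([0.43  , 0.3524, 0.0135])), (0.21, array([ 0.6829, -0.1245,  0.1228]))] guard [(0.97, array([ 0.831 , -0.1364,  0.0508])), (0.87, array([ 0.6752, -0.1237,  0.1314]))]
disc_b_mid 0.94 c [0.4518 0.1752] diam 91.7 fin [0.3798 0.1701] r 0.0721 ang 184.0 561
disc_c_mid 0.62 c [0.4235 0.3524] diam 79.8 fin [0.3645 0.3401] r 0.0603 ang 191.7 23
```

b measures 91.7 mm across at (0.4518, 0.1752), ear at 184°. disc_a is seated at z ≈ 0.087 as expected. Grasping b.

>>> {"fn": "move_arm", "kwargs": {"plan": [0, 0, -0.016, 0.0063, 0, 0.06, 0.06, 0, 0, -0.016, 0.0063, 0, 0.12, 0.06, 0, 0, -0.016, 0.0063, 0, 0.16, 0.06, 0, 0, -0.016, 0.0063, 0, 0.178, 0.05, 0, 0, -0.016, 0.0063, 0, 0.178, 0.0, 0, 0, -0.016, 0.0063, 0, 0.178, 0.0, 0, 0, -0.016, 0.0063, 0, 0.178, 0.0, 0, 0, -0.016, 0.0063, 0, 0.178, 0.0, 0, 0, -0.016, 0.0063, 0, 0.178, 0.0], "squeeze": 100}}

```text
clock: 25.35
position: [0.3796, 0.1714, 0.1824]
ee_rot: [-0.035, 0.999, 0.001, 0.001]
ft_force: [-1.1, -2.1, 7.8]
grip_width: 0.145
grasp_force: 98.3
```

>>> {"fn": "move_arm", "kwargs": {"plan": [0, 0, 0, 0, 0, -0.01, 0, 0, 0, 0, 0, 0, -0.04, 0, 0, 0, 0, 0, 0, -0.09, 0, 0, 0, 0, 0, 0, -0.14, 0, 0, 0, 0, 0, 0, -0.2, 0, 0, 0, 0, 0, 0, -0.24, 0, 0, 0, 0, 0, 0, -0.24, 0, 0, 0, 0, 0, 0, -0.24, 0]}}

```text
clock: 26.35
position: [0.3788, 0.1709, 0.4206]
ee_rot: [-0.035, 0.999, -0.0, -0.001]
ft_force: [0.1, -0.3, -3.5]
grip_width: 0.139
grasp_force: 97.8
```

```bash
python3 - <<'E'
from h import *
o=manip.get_obs(); print(o["position"],o["ee_rot"].round(4),o["ft_force"].round(1),o["grip_width"])
s,t=shot("side"),shot("top"); print(find(s,"disc_b_mid"),find(t,"disc_b_mid"))
E
```

```text
[0.37875746 0.17089486 0.42055026] [-3.540e-02  9.994e-01 -2.000e-04 -5.000e-04] [ 0.1 -0.3 -3.5] 0.13888073444924282
[(0.8, array([0.5752, 0.0818, 0.0159])), (0.68, array([0.4508, 0.1737, 0.2549])), (0.41, array([ 0.5543, -0.1136,  0.0719]))] [(0.71, array([ 4.034e-01, -3.030e-02, -3.000e-04])), (0.69, array([0.4533, 0.1761, 0.2505])), (0.69, array([0.5891, 0.0841, 0.0156]))]
```

>>> {"fn": "move_arm", "kwargs": {"plan": [0, 0, 0.08, -0.013, -0.04, 0, 0, 0, 0, 0.16, -0.026, -0.08, 0, 0, 0, 0, 0.24, -0.039, -0.12, 0, 0, 0, 0, 0.3326, -0.052, -0.16, 0, 0, 0, 0, 0.3326, -0.065, -0.2, 0, 0, 0, 0, 0.3326, -0.078, -0.24, 0, 0, 0, 0, 0.3326, -0.086, -0.265, 0, 0, 0, 0, 0.3326, -0.0882, -0.2733, 0, 0, 0, 0, 0.3326, -0.0882, -0.2733, 0, 0, 0, 0, 0.3326, -0.0882, -0.2733, 0, 0]}}

```text
clock: 27.8
position: [0.4864, -0.0939, 0.4211]
ee_rot: [0.13, 0.992, 0.0, -0.0]
ft_force: [-0.1, 1.0, -2.6]
grip_width: 0.143
grasp_force: 98.0
```

```bash
python3 - <<'E'
from h import *
o=manip.get_obs(); print(o["position"],o["ee_rot"].round(4),o["ft_force"].round(1),o["grip_width"])
s,t=shot("side"),shot("top"); print(find(s,"disc_b_mid"),find(t,"disc_b_mid"))
rel([.4862,-.0955,.3785],165)
E
```

```text
[ 0.48641004 -0.09393393  0.42111518] [ 1.296e-01  9.916e-01  2.000e-04 -3.000e-04] [-0.1  1.  -2.6] 0.14259583274195178
[(0.87, array([ 0.5533, -0.1111,  0.2575])), (0.8, array([0.5743, 0.0808, 0.0155]))] [(0.7, array([ 0.5599, -0.1112,  0.2483])), (0.57, array([0.587 , 0.0843, 0.0215]))]
rel [0.0006, -0.0001, 0.0013] [-0.0, -0.001, 0.0429]
```

>>> {"fn": "move_arm", "kwargs": {"plan": [0, 0, 0, 0, -0.0015, 0.01, 0, 0, 0, 0, 0, -0.0015, 0.02, 0, 0, 0, 0, 0, -0.0015, 0.028, 0, 0, 0, 0, 0, -0.0015, 0.034, 0, 0, 0, 0, 0, -0.0015, 0.038, 0, 0, 0, 0, 0, -0.0015, 0.042, 0, 0, 0, 0, 0, -0.0015, 0.045, 0, 0, 0, 0, 0, -0.0015, 0.045, 0]}}

```text
clock: 29.0
position: [0.4861, -0.0966, 0.3763]
ee_rot: [0.13, 0.991, -0.0, -0.0]
ft_force: [0.8, -0.4, -2.9]
grip_width: 0.141
grasp_force: 98.1
```

>>> {"fn": "move_arm", "kwargs": {"plan": [0, 0, 0, 0, 0, 0.008, 0, 0, 0, 0, 0, 0, 0.018, 0, 0, 0, 0, 0, 0, 0.028, 0, 0, 0, 0, 0, 0, 0.038, 0, 0, 0, 0, 0, 0, 0.048, 0, 0, 0, 0, 0, 0, 0.058, 0, 0, 0, 0, 0, 0, 0.068, 0, 0, 0, 0, 0, 0, 0.078, 0, 0, 0, 0, 0, 0, 0.085, 0, 0, 0, 0, 0, 0, 0.085, 0]}}

```text
clock: 30.25
position: [0.486, -0.0966, 0.2909]
ee_rot: [0.131, 0.991, -0.0, -0.0]
ft_force: [0.6, -1.0, -2.4]
grip_width: 0.137
grasp_force: 97.9
```

>>> {"fn": "move_arm", "kwargs": {"plan": [0, 0, 0, 0, 0, 0.002, 0, 0, 0, 0, 0, 0, 0.004, 0, 0, 0, 0, 0, 0, 0.006, 0, 0, 0, 0, 0, 0, 0.007, 0, 0, 0, 0, 0, 0, 0.007, 0]}}

```text
clock: 30.88
position: [0.4862, -0.0966, 0.2845]
ee_rot: [0.13, 0.991, 0.0, -0.0]
ft_force: [-3.0, 0.5, 1.4]
grip_width: 0.14
grasp_force: 98.9
```

>>> {"fn": "move_arm", "kwargs": {"plan": [0, 0, 0, 0, 0, 0.0015, 0, 0, 0, 0, 0, 0, 0.0015, 0, 0, 0, 0, 0, 0, 0.0015, 0, 0, 0, 0, 0, 0, 0.0005, 0.03, 0, 0, 0, 0, 0, 0.0005, 0.05, 0, 0, 0, 0, 0, 0.0005, 0.05, 0, 0, 0, 0, 0, -0.03, 0.05, 0, 0, 0, 0, 0, -0.08, 0.05, 0, 0, 0, 0, 0, -0.13, 0.06, 0, 0, 0, 0, 0, -0.166, 0.0854, 0, 0, 0, 0, 0, -0.166, 0.0854]}}

```text
clock: 32.25
position: [0.4867, -0.0969, 0.4526]
ee_rot: [0.13, 0.991, 0.001, 0.002]
ft_force: [0.1, -0.6, -0.6]
grip_width: 1.001
grasp_force: 0.0
```

>>> {"fn": "move_arm", "kwargs": {"plan": [0, 0, -0.02, 0.025, 0.043, 0, 0.0854, 0, 0, -0.04, 0.05, 0.086, 0, 0.0854, 0, 0, -0.06, 0.075, 0.129, 0, 0.0854, 0, 0, -0.08, 0.1, 0.172, 0.02, 0.0854, 0, 0, -0.1, 0.125, 0.215, 0.04, 0.0854, 0, 0, -0.12, 0.15, 0.258, 0.06, 0.0854, 0, 0, -0.14, 0.175, 0.301, 0.08, 0.0854, 0, 0, -0.157, 0.2, 0.344, 0.09, 0.0854, 0, 0, -0.157, 0.225, 0.387, 0.09, 0.0854, 0, 0, -0.157, 0.24, 0.409, 0.09, 0.0854, 0, 0, -0.157, 0.24, 0.409, 0.09, 0.0854, 0, 0, -0.157, 0.24, 0.409, 0.09, 0.0854]}}

```text
clock: 33.75
position: [0.3605, 0.3597, 0.3596]
ee_rot: [0.053, 0.999, -0.001, -0.0]
ft_force: [-0.2, 0.4, -0.4]
grip_width: 0.996
grasp_force: 0.0
```

```bash
python3 - <<'E'
from h import *
o=manip.get_obs(); print(o["position"],o["ee_rot"].round(3),o["joint_pos"].round(2))
p,s,t=shot("wrist"),shot("side"),shot("top"); print("b",find(s,"disc_b_mid"),find(t,"disc_b_mid"),"guard",find(s,"guard_mid"))
disc(p,"disc_c_mid",np.array([.426,.354])); print(find(p,"disc_d_mid"),find(t,"disc_d_mid"))
g=t["color"]; cv2.imwrite("pics/q11.png",np.hstack([cv2.resize(s["color"][170:370,150:470],(480,300)),cv2.resize(t["color"][200:300,290:390],(300,300))])[:,:,::-1])
E
```

```text
[0.3604682  0.35965331 0.35956002] [ 0.053  0.999 -0.001 -0.   ] [-1.28  0.1   0.44  1.85 -0.05  1.2   0.64]
b [(0.97, array([0.5779, 0.0812, 0.0166])), (0.79, array([ 0.5552, -0.1165,  0.1165]))] [(0.89, array([0.5903, 0.0831, 0.0182])), (0.59, array([ 0.5592, -0.1138,  0.1169]))] guard [(0.7, array([ 0.8325, -0.1337,  0.0528])), (0.65, array([ 0.6772, -0.1226,  0.1294]))]
disc_c_mid 0.98 c [0.4241 0.3543] diam 77.9 fin [0.3518 0.3579] r 0.0723 ang 177.1 566
[] []
```

b is on at z ≈ 0.117, as expected. c is 77.9 mm across at (0.4241, 0.3543), ear at 177°. Grasping c.

>>> {"fn": "move_arm", "kwargs": {"plan": [0, 0, -0.056, 0.0081, -0.0027, 0.06, 0.06, 0, 0, -0.056, 0.0081, -0.0027, 0.12, 0.06, 0, 0, -0.056, 0.0081, -0.0027, 0.16, 0.06, 0, 0, -0.056, 0.0081, -0.0027, 0.1776, 0.05, 0, 0, -0.056, 0.0081, -0.0027, 0.1776, 0.0, 0, 0, -0.056, 0.0081, -0.0027, 0.1776, 0.0, 0, 0, -0.056, 0.0081, -0.0027, 0.1776, 0.0, 0, 0, -0.056, 0.0081, -0.0027, 0.1776, 0.0, 0, 0, -0.056, 0.0081, -0.0027, 0.1776, 0.0], "squeeze": 100}}

```text
clock: 35.33
position: [0.3524, 0.3594, 0.1845]
ee_rot: [0.024, 1.0, 0.001, 0.001]
ft_force: [-0.5, -1.0, 8.7]
grip_width: 0.137
grasp_force: 98.4
```

>>> {"fn": "move_arm", "kwargs": {"plan": [0, 0, 0, 0, 0, -0.01, 0, 0, 0, 0, 0, 0, -0.04, 0, 0, 0, 0, 0, 0, -0.09, 0, 0, 0, 0, 0, 0, -0.14, 0, 0, 0, 0, 0, 0, -0.2, 0, 0, 0, 0, 0, 0, -0.24, 0, 0, 0, 0, 0, 0, -0.24, 0, 0, 0, 0, 0, 0, -0.24, 0]}}

```text
clock: 36.33
position: [0.3515, 0.3584, 0.4222]
ee_rot: [0.024, 1.0, -0.0, -0.0]
ft_force: [0.7, 0.0, -2.4]
grip_width: 0.141
grasp_force: 97.8
```

```bash
python3 - <<'E'
from h import *
o=manip.get_obs(); print(o["position"],o["ee_rot"].round(4),o["ft_force"].round(1),o["grip_width"])
s,t=shot("side"),shot("top"); print(find(s,"disc_c_mid"),find(t,"disc_c_mid"))
E
```

```text
[0.35147241 0.35837887 0.42223092] [ 2.430e-02  9.997e-01 -3.000e-04 -3.000e-04] [ 0.7  0.  -2.4] 0.1409767463208669
[(0.78, array([0.417 , 0.3555, 0.2521])), (0.71, array([ 0.5292, -0.2686,  0.138 ]))] [(0.79, array([0.4267, 0.3519, 0.2537])), (0.31, array([ 0.511 , -0.4108,  0.0007]))]
```

>>> {"fn": "move_arm", "kwargs": {"plan": [0, 0, 0.08, -0.015, -0.038, 0, 0, 0, 0, 0.16, -0.031, -0.08, 0, 0, 0, 0, 0.24, -0.048, -0.122, 0, 0, 0, 0, 0.32, -0.064, -0.164, 0, 0, 0, 0, 0.4, -0.081, -0.206, 0, 0, 0, 0, 0.48, -0.097, -0.248, 0, 0, 0, 0, 0.562, -0.114, -0.29, 0, 0, 0, 0, 0.562, -0.13, -0.332, 0, 0, 0, 0, 0.562, -0.147, -0.374, 0, 0, 0, 0, 0.562, -0.16, -0.408, 0, 0, 0, 0, 0.562, -0.1667, -0.4243, 0, 0, 0, 0, 0.562, -0.1667, -0.4243, 0, 0]}}

```text
clock: 38.02
position: [0.4976, -0.0742, 0.4223]
ee_rot: [0.302, 0.953, -0.001, -0.0]
ft_force: [-1.4, 0.1, -1.5]
grip_width: 0.137
grasp_force: 97.6
```

>>> {"fn": "move_arm", "kwargs": {"plan": [0, 0, 0, 0, 0, 0, 0, 0, 0, 0, 0, 0, 0, 0]}}

```text
clock: 38.28
position: [0.4975, -0.0721, 0.4226]
ee_rot: [0.3, 0.954, 0.0, -0.0]
ft_force: [-0.7, -0.2, -1.2]
grip_width: 0.139
grasp_force: 97.6
```

```bash
python3 - <<'E'
from h import *
o=manip.get_obs(); print(o["position"],o["ee_rot"].round(4),o["ft_force"].round(1),o["grip_width"])
s,t=shot("side"),shot("top"); print(find(s,"disc_c_mid"),find(t,"disc_c_mid"))
rel([.4974,-.0735,.3775],145)
E
```

```text
[ 0.49754449 -0.07214484  0.42264934] [ 2.998e-01  9.540e-01  2.000e-04 -2.000e-04] [-0.7 -0.2 -1.2] 0.1389338636122559
[(0.72, array([ 0.5528, -0.115 ,  0.2539]))] [(0.62, array([ 0.5595, -0.113 ,  0.2498]))]
rel [0.0004, -0.0001, 0.001] [-0.0002, -0.0007, 0.0453]
```

>>> {"fn": "move_arm", "kwargs": {"plan": [0, 0, 0, 0, -0.0008, 0.01, 0, 0, 0, 0, 0, -0.0008, 0.02, 0, 0, 0, 0, 0, -0.0008, 0.028, 0, 0, 0, 0, 0, -0.0008, 0.034, 0, 0, 0, 0, 0, -0.0008, 0.038, 0, 0, 0, 0, 0, -0.0008, 0.042, 0, 0, 0, 0, 0, -0.0008, 0.046, 0, 0, 0, 0, 0, -0.0008, 0.046, 0]}}

```text
clock: 39.48
position: [0.4972, -0.0738, 0.3766]
ee_rot: [0.301, 0.954, -0.0, -0.0]
ft_force: [0.3, -0.6, -1.8]
grip_width: 0.14
grasp_force: 97.7
```

>>> {"fn": "move_arm", "kwargs": {"plan": [0, 0, 0, 0, 0, 0.008, 0, 0, 0, 0, 0, 0, 0.017, 0, 0, 0, 0, 0, 0, 0.026, 0, 0, 0, 0, 0, 0, 0.035, 0, 0, 0, 0, 0, 0, 0.044, 0, 0, 0, 0, 0, 0, 0.052, 0, 0, 0, 0, 0, 0, 0.055, 0, 0, 0, 0, 0, 0, 0.055, 0]}}

```text
clock: 40.48
position: [0.4972, -0.0738, 0.3217]
ee_rot: [0.301, 0.954, -0.0, -0.0]
ft_force: [-0.7, 0.8, -2.4]
grip_width: 0.141
grasp_force: 97.7
```

>>> {"fn": "move_arm", "kwargs": {"plan": [0, 0, 0, 0, 0, 0.002, 0, 0, 0, 0, 0, 0, 0.004, 0, 0, 0, 0, 0, 0, 0.006, 0, 0, 0, 0, 0, 0, 0.007, 0, 0, 0, 0, 0, 0, 0.007, 0]}}

```text
clock: 41.1
position: [0.4973, -0.0737, 0.3158]
ee_rot: [0.301, 0.954, 0.001, -0.0]
ft_force: [-11.9, 3.4, 18.3]
grip_width: 0.138
grasp_force: 100.8
```

It's seated at 0.3158, as expected. I'll release, lift, and check the whole setup before touching the lever.

>>> {"fn": "move_arm", "kwargs": {"plan": [0, 0, 0, 0, 0, -0.0005, 0.03, 0, 0, 0, 0, 0, -0.0005, 0.05, 0, 0, 0, 0, 0, -0.0005, 0.05, 0, 0, 0, 0, 0, -0.03, 0.05, 0, 0, 0, 0, 0, -0.08, 0.05, 0, 0, 0, 0, 0, -0.13, 0.05, 0, 0, 0, 0, 0, -0.14, 0.05, 0, 0, 0, 0, 0, -0.14, 0.05]}}

```text
clock: 42.1
position: [0.4972, -0.0737, 0.4547]
ee_rot: [0.3, 0.954, 0.0, 0.0]
ft_force: [-0.3, 0.1, -0.8]
grip_width: 0.589
grasp_force: 0.0
```

>>> {"fn": "move_arm", "kwargs": {"plan": [0, 0, -0.1, -0.012, -0.025, 0, 0, 0, 0, -0.2, -0.025, -0.052, 0, 0, 0, 0, -0.3, -0.04, -0.08, 0, 0, 0, 0, -0.4, -0.054, -0.11, 0, 0, 0, 0, -0.5, -0.067, -0.14, 0, 0, 0, 0, -0.611, -0.08, -0.167, 0, 0, 0, 0, -0.611, -0.0869, -0.1797, 0, 0, 0, 0, -0.611, -0.0869, -0.1797, 0, 0, 0, 0, -0.611, -0.0869, -0.1797, 0, 0]}}

```text
clock: 43.22
position: [0.4656, -0.27, 0.4539]
ee_rot: [-0.0, 1.0, 0.0, -0.001]
ft_force: [-0.7, 0.1, 0.1]
grip_width: -0.002
grasp_force: 0.0
```

```bash
python3 - <<'E'
from h import *
o=manip.get_obs(); print(o["position"],o["ee_rot"].round(3),o["ft_force"].round(1),o["grip_width"])
p,s,t=shot("wrist"),shot("side"),shot("top")
for l in ("lever_tip","lever_hinge"): print(l,find(p,l),find(s,l),find(t,l))
print("c",find(s,"disc_c_mid"),"d",find(t,"disc_d_mid"),find(s,"disc_d_mid"),"guard",find(s,"guard_mid"))
cv2.imwrite("pics/q12.png",np.hstack([cv2.resize(s["color"][120:420,170:490],(400,375)),cv2.resize(p["color"],(400,375))])[:,:,::-1])
E
```

```text
[ 0.46555228 -0.27004539  0.45386388] [-0.     1.     0.    -0.001] [-0.7  0.1  0.1] -0.0018461684028458752
lever_tip [(0.71, array([ 0.5293, -0.2674,  0.1363]))] [(0.73, array([ 0.5272, -0.2678,  0.1387]))] [(0.6, array([ 0.5279, -0.2682,  0.1345]))]
lever_hinge [] [(0.54, array([ 0.5069, -0.4122, -0.0017]))] [(0.53, array([ 0.5588, -0.2685,  0.0785]))]
c [(0.77, array([ 0.5515, -0.1168,  0.1475]))] d [(0.28, array([ 0.5575, -0.2696,  0.079 ]))] [] guard [(0.93, array([ 0.8287, -0.1364,  0.0518])), (0.75, array([ 0.6737, -0.1213,  0.1314]))]
```

View pics/q12.png

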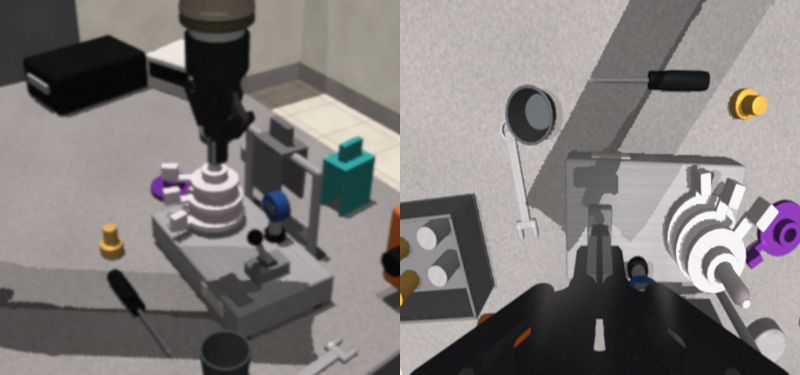

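Both views: the three weights are stacked widest-down, the guard hangs on the rail, and no fourth weight is on the bench. The lever ball is at ≈ (0.528, −0.268, 0.136). I'll lower the closed fingers in front of it and push.

>>> {"fn": "move_arm", "kwargs": {"plan": [0, 0, 0, 0, 0.002, 0.05, 0, 0, 0, 0, 0, 0.002, 0.1, 0, 0, 0, 0, 0, 0.002, 0.14, 0, 0, 0, 0, 0, 0.002, 0.159, 0, 0, 0, 0, 0, 0.002, 0.159, 0, 0, 0, 0, 0, 0.002, 0.159, 0]}}

```text
clock: 44.62
position: [0.4659, -0.2693, 0.2973]
ee_rot: [-0.0, 1.0, -0.0, 0.001]
ft_force: [-0.1, -0.1, -0.3]
grip_width: 0.005
grasp_force: 0.0
```

>>> {"fn": "move_arm", "kwargs": {"plan": [0, 0, 0, -0.012, 0, 0, 0, 0, 0, 0, -0.024, 0, 0, 0, 0, 0, 0, -0.036, 0, 0, 0, 0, 0, 0, -0.048, 0, 0, 0, 0, 0, 0, -0.06, 0, 0, 0, 0, 0, 0, -0.07, 0, 0, 0, 0, 0, 0, -0.08, 0, 0, 0, 0, 0, 0, -0.086, 0, 0, 0, 0, 0, 0, -0.086, 0, 0]}}

```text
invalid input
```

>>> {"fn": "move_arm", "kwargs": {"plan": [0, 0, 0, -0.012, 0, 0, 0, 0, 0, 0, -0.024, 0, 0, 0, 0, 0, 0, -0.036, 0, 0, 0, 0, 0, 0, -0.048, 0, 0, 0, 0, 0, 0, -0.06, 0, 0, 0, 0, 0, 0, -0.07, 0, 0, 0, 0, 0, 0, -0.08, 0, 0, 0, 0, 0, 0, -0.086, 0, 0, 0, 0, 0, 0, -0.086, 0, 0, 0]}}

```text
clock: 45.75
position: [0.5518, -0.2686, 0.2956]
ee_rot: [-0.0, 1.0, 0.0, 0.0]
ft_force: [-0.2, 0.1, 0.3]
grip_width: -0.001
grasp_force: 0.0
```

```bash
python3 - <<'E'
from h import *
o=manip.get_obs(); print(o["position"],o["ft_force"].round(1))
s=shot("side"); print(find(s,"lever_tip"))
E
```

```text
[ 0.5517773  -0.26863348  0.29562158] [-0.2  0.1  0.3]
[(0.6, array([ 0.5743, -0.2694,  0.137 ])), (0.18, array([ 0.3737, -0.1951, -0.0015]))]
```

>>> {"fn": "move_arm", "kwargs": {"plan": [0, 0, 0, -0.003, 0, 0, 0, 0, 0, 0, -0.006, 0, 0, 0, 0, 0, 0, -0.009, 0, 0, 0, 0, 0, 0, -0.009, 0, 0, 0]}}

```text
clock: 46.35
position: [0.5587, -0.2692, 0.2953]
ee_rot: [0.0, 1.0, 0.001, -0.003]
ft_force: [-13.4, 2.7, 5.5]
grip_width: 0.001
grasp_force: 6.9
```

```bash
python3 - <<'E'
from h import *
o=manip.get_obs(); print(o["position"],o["ft_force"].round(1))
s=shot("side"); print(find(s,"lever_tip"))
E
```

```text
[ 0.5586795  -0.26919232  0.29529613] [-13.4   2.7   5.5]
[(0.71, array([ 0.581 , -0.2671,  0.136 ]))]
```

The lever is against its end stop (13 N, where computed). I'll back off, rise, and do a final check.

>>> {"fn": "move_arm", "kwargs": {"plan": [0, 0, 0, 0.02, 0, 0, 0, 0, 0, 0, 0.05, 0, 0, 0, 0, 0, 0, 0.07, 0, -0.04, 0, 0, 0, 0, 0.08, 0, -0.1, 0, 0, 0, 0, 0.08, 0, -0.15, 0, 0, 0, 0, 0.08, 0, -0.15, 0, 0, 0, 0, 0.08, 0, -0.15, 0]}}

```text
clock: 47.32
position: [0.4805, -0.2686, 0.4455]
ee_rot: [-0.0, 1.0, 0.0, 0.0]
ft_force: [0.7, 0.0, -0.3]
grip_width: 0.005
grasp_force: 0.0
```

```bash
python3 - <<'E'
from h import *
o=manip.get_obs(); print(o["position"],o["ft_force"].round(1))
s,t,p=shot("side"),shot("top"),shot("wrist")
for l in ("lever_tip","guard_mid","disc_a_mid","disc_b_mid","disc_c_mid"): print(l,find(s,l)[:2])
cv2.imwrite("pics/fin.png",np.hstack([cv2.resize(s["color"][120:420,170:490],(400,375)),cv2.resize(p["color"],(400,375))])[:,:,::-1])
E
```

```text
[ 0.48052745 -0.26857151  0.44547589] [ 0.7  0.  -0.3]
lever_tip [(0.67, array([ 0.5803, -0.2683,  0.1346])), (0.35, array([ 0.6759, -0.1249,  0.1666]))]
guard_mid [(0.96, array([ 0.8301, -0.1365,  0.0529])), (0.81, array([ 0.6749, -0.126 ,  0.1301]))]
disc_a_mid [(0.73, array([ 0.5535, -0.1137,  0.0925]))]
disc_b_mid [(0.85, array([ 0.5541, -0.1164,  0.1182])), (0.61, array([0.5764, 0.0826, 0.0156]))]
disc_c_mid [(0.94, array([ 0.5537, -0.1183,  0.1479]))]
```

View pics/fin.png

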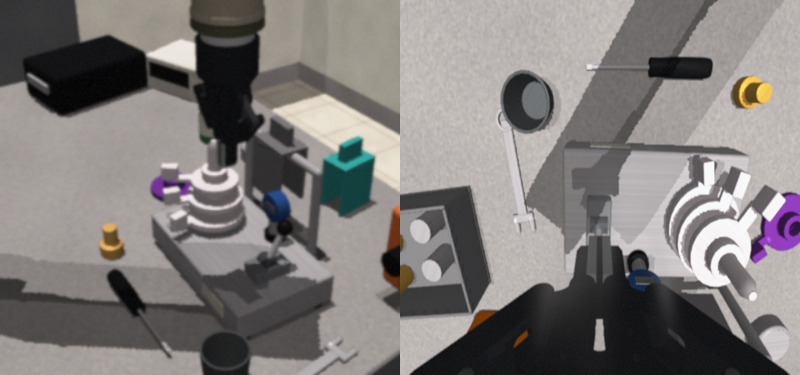

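The side view shows the lever leaning away at (275,245), the guard still on the rail, the stack complete, and the robot clear of everything. Handing in.

```bash
python3 -c "
from workcell import manip; print(manip.hand_in())"
```

```text
the job is handed in; nothing more can be done
None
```

The job is handed in: the guard hangs over the rail, weights a, b and c are fully down on the rod with the widest at the bottom (no fourth weight was found on the bench), and the lever is pushed fully over against its stop.

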